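# Lay date cakes in two rows on the warming plate

### The job

One of four date cakes already lies on the black glass of the warming plate, at the back under the wire shelf; lay the other three from the wooden board beside and in front of it, without dropping them, so that the four make two neat rows of two: lengthwise from the plate's front (its control strip) to its back, square to the plate, rows and columns in line, one to two finger widths apart side by side, not touching, and all wholly on the glass. Slide the heat control fully home to the thick end of its wedge mark. Do not knock the shelf or shift the covered dish or anything else standing about.

Things in the scene. Friction and masses are not known exactly. Their poses are not given: they have to be found in the camera images.
- warmer: electric warming plate, fixed: flat steel case 262 mm deep (x) by 360 mm wide (y), 48 mm high to its black glass; a bar handle at each end reaches 22 mm farther out. Control strip along the front, x -131 to -75 mm, top 46 mm up. Origin at the centre of its underside; x from its front (which faces the board, to the left of the robot) to its back, y along its width away from the robot, z up
- glass (a point): centre of the top face of the warming plate's glass, 48 mm above the table, 25 mm behind the plate's origin (+x); axes as the warming plate's. The glass is flat, 200 mm deep (x, so +-100 mm) and 330 mm wide (y, +-165 mm)
- heat_slide (a joint): heat control, a grey grip that slides in a slot on the control strip: 0 = off (thin end of the wedge mark, away from the robot), 0.08 m = full heat (end stop at the thick end, nearer the robot); grows towards the plate's -y. Moves stiffly with about 2 N of friction and stays where it is left
- heat_grip (a point): centre of the heat control's grip, a block 30 mm (x) by 16 mm (y) by 22 mm high, its top 68 mm and its underside 46 mm above the table; axes as the warming plate's
- board: wooden board on the table, fixed, 280 mm (x) by 210 mm (y), 18 mm thick; origin at the centre of its underside. Three cakes lie on it
- cake1: golden-brown date cake, a firm flat-topped lozenge bar 40 mm wide, 30 mm high, 84 mm long from tip to tip (straight long sides of 64 mm parallel to its x axis, ends cut slantwise), 65 to 125 g, loose; origin at the centre of its underside, x along its length, y across, z up. This one is on the glass already, in the back row, next to the dish, and may stay there
- cake2: golden-brown date cake, a firm flat-topped lozenge bar 40 mm wide, 30 mm high, 84 mm long from tip to tip (straight long sides of 64 mm parallel to its x axis, ends cut slantwise), 65 to 125 g, loose; origin at the centre of its underside, x along its length, y across, z up. On the board at the start
- cake3: golden-brown date cake, a firm flat-topped lozenge bar 40 mm wide, 30 mm high, 84 mm long from tip to tip (straight long sides of 64 mm parallel to its x axis, ends cut slantwise), 65 to 125 g, loose; origin at the centre of its underside, x along its length, y across, z up. On the board at the start
- cake4: golden-brown date cake, a firm flat-topped lozenge bar 40 mm wide, 30 mm high, 84 mm long from tip to tip (straight long sides of 64 mm parallel to its x axis, ends cut slantwise), 65 to 125 g, loose; origin at the centre of its underside, x along its length, y across, z up. On the board at the start
- shelf: chrome wire shelf, fixed, over the back of the warming plate: deck 480 mm wide (y) and 170 mm deep (x 0 to +170), underside 257 mm above the table, on uprights at its rear corners, feet 14 mm high; tins and saucers on it at the robot's end. Origin on the table below the middle of its front edge; axes as the plate's. No room for an upright gripper beneath: lean it in from the front
- shelf_front (a point): middle of the underside of the front wire of the shelf's deck, 260 mm above the table
- dish: small white covered dish standing on the end of the glass nearer the robot, 96 mm across, 79 mm high with its knob, 0.45 kg, loose; origin at the centre of its underside. Leave it
- tea_glass: tea glass, 58 mm across, 85 mm high, standing between plate and board, loose; origin under its centre. Leave it
- mortar: white ceramic mortar 120 mm across and 88 mm high, its pestle leaning in it up to 155 mm high, loose; origin under its centre. Leave it
- cups: upturned stack of green plastic cups, 82 mm across, 150 mm high, loose; origin under its centre. Leave it
- canister: stainless canister with domed lid and black press button, 114 mm across, 186 mm high, loose; origin under its centre. Leave it
- steamer: perforated aluminium steamer tier, 260 mm across (314 mm over its handles), 105 mm high, loose; origin under its centre. Leave it
- jar: amber glass jar, 72 mm across, 100 mm high, loose; origin under its centre. Leave it

How it is judged:
At the end, for the whole second after the job is handed in: Four cakes flat, still and wholly on the glass (4 mm), within 10 deg of front-to-back; each with a neighbour beside (gap 3-55 mm, level to 18 mm) and one before or behind (centres 66-127 mm apart, in line to 18 mm), any cake anywhere; heat control within 5 mm of its full end (x of cake1 in the frame of glass between -0.062 and 0.062 m and y of cake1 in the frame of glass between -0.149 and 0.149 m and z of cake1 in the frame of glass between -0.004 and 0.004 m and angle between each of cake1, cake2, cake3, cake4's own z axis and vertical below 0.1 rad and angle between the x axis of each of cake1, cake2, cake3, cake4 and the x axis of warmer, either way round below 0.18 rad and linear speed of each of cake1, cake2, cake3, cake4 below 0.02 m/s and ((x of cake2 in the frame of cake1 between -0.018 and 0.018 m and horizontal distance between cake2 and cake1 between 0.043 and 0.097 m) or (x of cake3 in the frame of cake1 between -0.018 and 0.018 m and horizontal distance between cake3 and cake1 between 0.043 and 0.097 m) or (x of cake4 in the frame of cake1 between -0.018 and 0.018 m and horizontal distance between cake4 and cake1 between 0.043 and 0.097 m)) and ((y of cake2 in the frame of cake1 between -0.018 and 0.018 m and horizontal distance between cake2 and cake1 between 0.066 and 0.127 m) or (y of cake3 in the frame of cake1 between -0.018 and 0.018 m and horizontal distance between cake3 and cake1 between 0.066 and 0.127 m) or (y of cake4 in the frame of cake1 between -0.018 and 0.018 m and horizontal distance between cake4 and cake1 between 0.066 and 0.127 m)) and x of cake2 in the frame of glass between -0.062 and 0.062 m and y of cake2 in the frame of glass between -0.149 and 0.149 m and z of cake2 in the frame of glass between -0.004 and 0.004 m and ((x of cake1 in the frame of cake2 between -0.018 and 0.018 m and horizontal distance between cake1 and cake2 between 0.043 and 0.097 m) or (x of cake3 in the frame of cake2 between -0.018 and 0.018 m and horizontal distance between cake3 and cake2 between 0.043 and 0.097 m) or (x of cake4 in the frame of cake2 between -0.018 and 0.018 m and horizontal distance between cake4 and cake2 between 0.043 and 0.097 m)) and ((y of cake1 in the frame of cake2 between -0.018 and 0.018 m and horizontal distance between cake1 and cake2 between 0.066 and 0.127 m) or (y of cake3 in the frame of cake2 between -0.018 and 0.018 m and horizontal distance between cake3 and cake2 between 0.066 and 0.127 m) or (y of cake4 in the frame of cake2 between -0.018 and 0.018 m and horizontal distance between cake4 and cake2 between 0.066 and 0.127 m)) and x of cake3 in the frame of glass between -0.062 and 0.062 m and y of cake3 in the frame of glass between -0.149 and 0.149 m and z of cake3 in the frame of glass between -0.004 and 0.004 m and ((x of cake1 in the frame of cake3 between -0.018 and 0.018 m and horizontal distance between cake1 and cake3 between 0.043 and 0.097 m) or (x of cake2 in the frame of cake3 between -0.018 and 0.018 m and horizontal distance between cake2 and cake3 between 0.043 and 0.097 m) or (x of cake4 in the frame of cake3 between -0.018 and 0.018 m and horizontal distance between cake4 and cake3 between 0.043 and 0.097 m)) and ((y of cake1 in the frame of cake3 between -0.018 and 0.018 m and horizontal distance between cake1 and cake3 between 0.066 and 0.127 m) or (y of cake2 in the frame of cake3 between -0.018 and 0.018 m and horizontal distance between cake2 and cake3 between 0.066 and 0.127 m) or (y of cake4 in the frame of cake3 between -0.018 and 0.018 m and horizontal distance between cake4 and cake3 between 0.066 and 0.127 m)) and x of cake4 in the frame of glass between -0.062 and 0.062 m and y of cake4 in the frame of glass between -0.149 and 0.149 m and z of cake4 in the frame of glass between -0.004 and 0.004 m and ((x of cake1 in the frame of cake4 between -0.018 and 0.018 m and horizontal distance between cake1 and cake4 between 0.043 and 0.097 m) or (x of cake2 in the frame of cake4 between -0.018 and 0.018 m and horizontal distance between cake2 and cake4 between 0.043 and 0.097 m) or (x of cake3 in the frame of cake4 between -0.018 and 0.018 m and horizontal distance between cake3 and cake4 between 0.043 and 0.097 m)) and ((y of cake1 in the frame of cake4 between -0.018 and 0.018 m and horizontal distance between cake1 and cake4 between 0.066 and 0.127 m) or (y of cake2 in the frame of cake4 between -0.018 and 0.018 m and horizontal distance between cake2 and cake4 between 0.066 and 0.127 m) or (y of cake3 in the frame of cake4 between -0.018 and 0.018 m and horizontal distance between cake3 and cake4 between 0.066 and 0.127 m)) and value of joint heat_slide above 0.075 m); the robot touches nothing.
It fails at once if a cake is dropped or thrown: free of the fingers it moves faster than 0.7 m/s (a fall of 25 mm) ((linear speed of cake1 above 0.7 m/s and contact force between the fingers and cake1 below 0.05 N) or (linear speed of cake2 above 0.7 m/s and contact force between the fingers and cake2 below 0.05 N) or (linear speed of cake3 above 0.7 m/s and contact force between the fingers and cake3 below 0.05 N) or (linear speed of cake4 above 0.7 m/s and contact force between the fingers and cake4 below 0.05 N)).
It fails at once if a cake is tipped over, more than 50 degrees (angle between any of cake1, cake2, cake3, cake4's own z axis and vertical above 0.87 rad).
It fails at once if the robot strikes the wire shelf with more than 15 N (contact force between any of the arm, the fingers and shelf above 15 N).
It fails at once if the covered dish, or another of the things standing about, is moved by more than 25 mm (distance of any of dish, tea_glass, mortar, cups, canister, steamer, jar from where it was at the start of the episode above 0.025 m).
It also fails if it takes over 72 s, if anything falls off the work surface, if the arm or the gripper's body presses on something with over 40 N, if the wrist force passes 120 N, or if a joint passes its speed limit or range.

### The arm

A 6-joint arm with a two-finger parallel gripper is mounted at the origin on the work surface. World frame = base frame: x ahead of the robot, y to its left, z up, the work surface at z = 0. Lengths are in m, angles in rad, forces in N, time in s.
With the tool pointing down it reaches from about 0.275 to 0.75 m from the base axis. Payload 10.2 kg.
Tool frame: the origin (TCP) lies midway between the tips of the shut fingers; the grasp point (between the pads) lies 19 mm behind it (env.hold_point_z is the distance from the TCP to the grasp point, in m); z points along the fingers, y is the line along which they close (so a half turn about z gives the same grasp; the last joint's range is limited). The gripper opens to 85 mm and grips with 20 to 120 N. Pads are 22 mm wide; open, the fingers measure 114 mm over their backs; the gripper's body (76 mm by 85 mm) begins 54 mm behind the grasp point. The pads swing forward as they close: fully open they stand 13 mm farther back than shut.
Start: joints at [1.067, 0.313, 1.498, -0, 1.331, -0.223], TCP at [0.146, 0.504, 0.231] pointing down, gripper open.
Joint ranges: [-2.94, 2.94], [-0.97, 2.17], [0.19, 2.56], [-1.23, 4.37], [0.02, 3.11], [-2.88, 2.88]. Speed limits (rad/s): [2.39, 2.39, 3.01, 3.14, 3.14, 3.14].

### API

Orientations are given as a unit quaternion [x, y, z, w].
In Python, from bench import env, kinematics, monitor, eyes, job gives the robot as it stands. The module is installed in compiled form; this text tells all that it offers. Calls block until the motion is done:
- env.reach(position, orientation): joint-space move of the TCP to a pose.
- env.movel(position, velocity=0.15, frame=None, guard=None): straight line of the TCP; frame=None keeps the orientation; velocity is the mean speed in m/s. With guard (N) it stops when the force on the tool has changed by that much, and returns True; else False.
- env.set_joints(angles): joint-space move.
- env.release() and env.close_gripper(effort=None): open the fingers fully, or close them until they stop; effort is the grip in N (None keeps the last).
- env.hold(seconds).
- kinematics.ik(position, orientation): joint angles nearest the present ones, or None.
- monitor.sense(): the state.
- eyes.grab_frame(name): name is "side" or "top" or "wrist"; returns a dict with "frame" (420x560x3 uint8, red, green, blue), "mtx" (3x3 intrinsics, pixels), "view" (4x4, takes a point from world to camera coordinates). Camera axes: x right, y down, z forward; pixel columns grow to the right and rows downward; lengths in m; the calibration is good to about 2 mm. The wrist camera is an equidistant fisheye: a pixel r from the principal point sees the ray r / f radians off the axis. A picture is of the moment at which its call begins. There is no depth.
A pose or a line that the arm cannot do raises env.MotionError and nothing moves.
- job.hand_in(): hands the job in; it is judged then, once.
The state is a dict: "clock": time; "joints": joint angles; "qvel": joint speeds; "joint_efforts": joint torques, N m; "position": TCP position; "ee_rot": TCP orientation; "contact_force": force on the tool from outside, world axes, zero at the start; "ft_torque": the same for the moment, N m; "finger_gap": opening from 0.0 (shut) to 1.0 (fully open); "gripper_force": force on a finger pad.
Only numpy, scipy, OpenCV 4.12 (cv2) and the standard library are available. Lean on these libraries where they do the work, as an engineer would, in place of code of your own. Each camera call takes 0.05 s, during which the arm holds its last target. There are 200 camera calls.

## Working session

There is one attempt and no reset: what is moved stays moved. The work goes in short steps, each a Python script; the robot and the scene stay as the last script left them, time stands still between calls to the robot, and variables do not carry over. Pictures are saved under pics/ and viewed, at most 10 in all, crops included, and the job is handed in when it is done.

```bash
mkdir -p pics && python3 - <<'E'
from bench import env, kinematics, monitor, eyes, job
import cv2,pickle
for n in ("top","side","wrist"):
    f=eyes.grab_frame(n); pickle.dump(f,open(f"pics/{n}0.pkl","wb"))
    cv2.imwrite(f"pics/{n}0.png",cv2.resize(f["frame"][:,:,::-1],(800,600),interpolation=cv2.INTER_CUBIC))
    print(n,f["mtx"].tolist(),f["view"].round(4).tolist())
s=monitor.sense();print(s["clock"],s["position"],s["ee_rot"],env.hold_point_z)
E
```

```text
top [[440.9160855005252, 0.0, 281.96078258639534], [0.0, 440.9160855005252, 203.2459412447405], [0.0, 0.0, 1.0]] [[-0.0138, -0.9998, -0.0174, 0.0711], [-0.9973, 0.015, -0.072, 0.5804], [0.0722, 0.0164, -0.9973, 1.7148], [0.0, 0.0, 0.0, 1.0]]
side [[401.9776698473091, 0.0, 282.59010705395974], [0.0, 401.9776698473091, 207.76629713025446], [0.0, 0.0, 1.0]] [[-0.9907, -0.1358, 0.0077, 0.5592], [-0.1012, 0.6983, -0.7086, 0.1311], [0.0909, -0.7028, -0.7056, 1.3585], [0.0, 0.0, 0.0, 1.0]]
wrist [[325.19226210127806, 0.0, 281.79403768172546], [0.0, 325.19226210127806, 209.78929267331378], [0.0, 0.0, 1.0]] [[0.2759, 0.9612, -0.0007, -0.5252], [0.9196, -0.2638, 0.2913, -0.037], [0.2798, -0.081, -0.9566, 0.3792], [0.0, 0.0, 0.0, 1.0]]
0.15 [0.14540714 0.50426018 0.23087357] [ 1.39942143e-01  9.90159556e-01 -4.66784379e-04 -1.79220960e-04] 0.0187
```

View pics/top0.png

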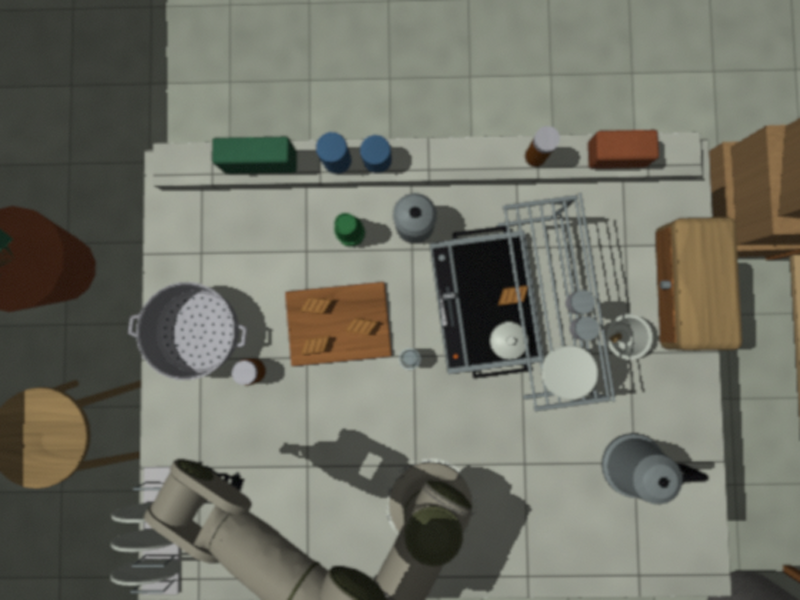

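View pics/side0.png

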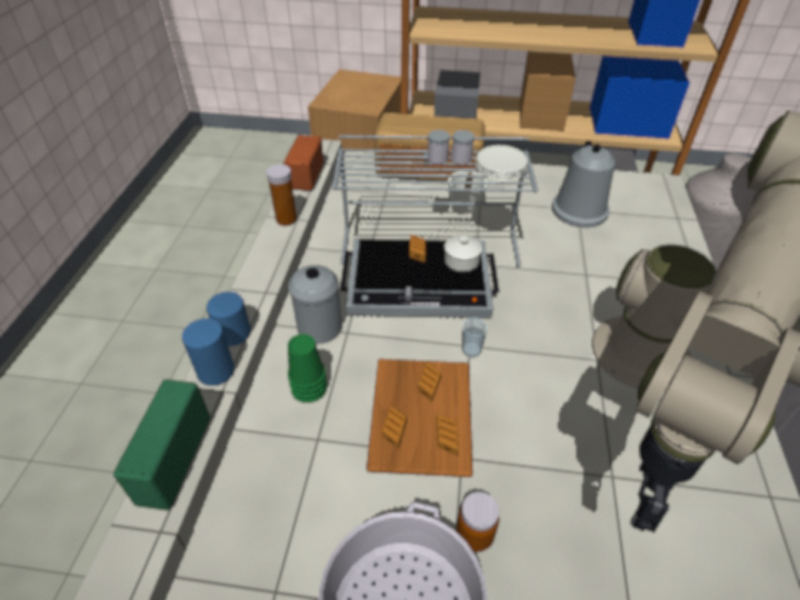

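View pics/wrist0.png

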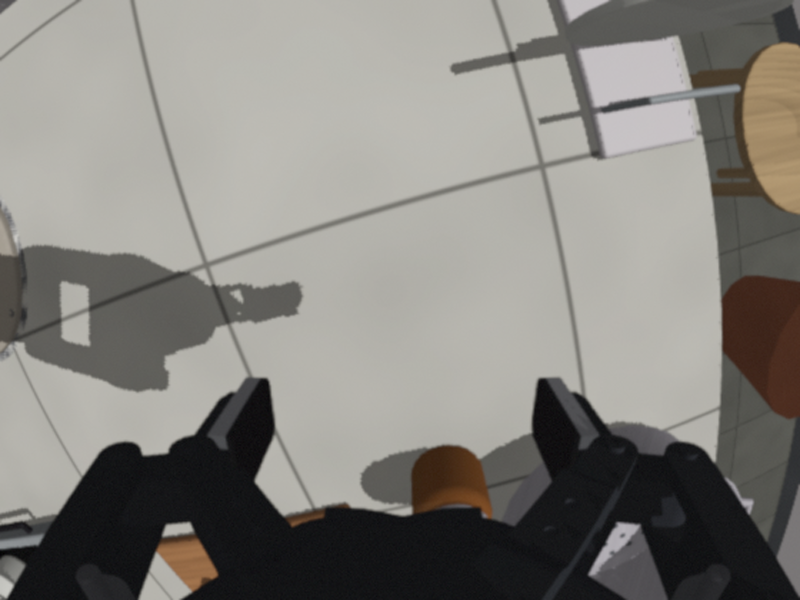

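Top view: board at about (340,323), the board cakes at (318,306), (364,327) and (318,346), cake1 at (513,295), dish at (508,340), tea glass at (410,357). The plate's front edge runs from (432,243) to (449,373). The side view agrees. Next I turn these into world positions.

```bash
cat > h.py <<'E'
import numpy as np,cv2,pickle
from scipy.spatial.transform import Rotation as R
def ray(f,uv):
    K,V=f["mtx"],f["view"]; uv=np.asarray(uv,float)
    d=np.array([(uv[0]-K[0,2])/K[0,0],(uv[1]-K[1,2])/K[1,1],1.])
    if f.get("fish"):
        r=np.hypot(d[0],d[1]); d=np.array([d[0]/r*np.sin(r),d[1]/r*np.sin(r),np.cos(r)])
    return -V[:3,:3].T@V[:3,3], V[:3,:3].T@d
def at(f,uv,z):
    o,d=ray(f,uv); return o+d*(z-o[2])/d[2]
def proj(f,p):
    c=(f["view"]@np.r_[p,1])[:3];K=f["mtx"]
    if f.get("fish"):
        r=np.hypot(c[0],c[1]);th=np.arctan2(r,c[2]);q=c[:2]/r*th
    else:q=c[:2]/c[2]
    return q*[K[0,0],K[1,1]]+K[:2,2]
def load(n,fish=False):
    f=pickle.load(open(f"pics/{n}.pkl","rb"));f["fish"]=fish;return f
E
python3 - <<'E'
from h import *
t,s=load("top0"),load("side0")
k=.7
P=lambda f,u,v,z:at(f,(u*k,v*k),z)[:2].round(3)
print("plate fr far/near",P(t,432,243,.048),P(t,449,373,.048),"side front L/R top",P(s,348,306,.048),P(s,492,306,.048))
print("glass side corners",[P(s,*c,.048) for c in((356,239),(481,244),(352,291),(490,292))])
print("board",[P(t,*c,.018) for c in((286,292),(385,283),(391,356),(292,366))])
print("board side",[P(s,*c,.018) for c in((377,360),(465,362),(471,474),(368,470))])
print("shelf top view front corners",[P(t,*c,.262) for c in((505,205),(535,408),(580,197),(612,398))])
print("glass tea",P(t,410,357,.05),"dish",P(t,508,340,.06),"canister",P(t,414,213,.186),"cups",P(t,347,224,.15))
print("grip",P(s,408,294,.057),P(t,450,296,.068))
# cakes by colour
for f,n in((t,"top"),(s,"side")):
    hsv=cv2.cvtColor(f["frame"],cv2.COLOR_RGB2HSV)
    m=((hsv[...,0]>11)&(hsv[...,0]<22)&(hsv[...,1]>140)&(hsv[...,2]>110)).astype(np.uint8)
    nn,l,st,c=cv2.connectedComponentsWithStats(m)
    for i in range(1,nn):
        if st[i,4]>25 and c[i,0]>150: print(n,st[i],c[i].round(1),at(f,c[i],.048)[:2].round(3),at(f,c[i],.078)[:2].round(3))
    v=f["frame"][120:300,180:460] if n=="top" else f["frame"][155:340,220:390]
    cv2.imwrite(f"pics/{n}crop.png",cv2.resize(v[:,:,::-1],None,fx=(2.8 if n=="top" else 3.2),fy=(2.8 if n=="top" else 3.2),interpolation=cv2.INTER_CUBIC))
E
```

```text
plate fr far/near [ 0.708 -0.019] [ 0.355 -0.059] side front L/R top [ 0.702 -0.005] [ 0.356 -0.056]
glass side corners [array([ 0.732, -0.26 ]), array([ 0.392, -0.288]), array([ 0.703, -0.058]), array([ 0.362, -0.104])]
board [array([0.582, 0.386]), array([0.603, 0.112]), array([0.402, 0.098]), array([0.378, 0.37 ])]
board side [array([0.609, 0.126]), array([0.409, 0.103]), array([0.381, 0.378]), array([0.58 , 0.398])]
shelf top view front corners [array([ 0.765, -0.188]), array([ 0.284, -0.246]), array([ 0.781, -0.367]), array([ 0.305, -0.426])]
glass tea [0.399 0.045] dish [ 0.441 -0.217] canister [0.764 0.029] cups [0.746 0.202]
grip [ 0.562 -0.058] [ 0.561 -0.064]
top [ 201  199   72   56 3139] [235.7 226.6] [0.491 0.242] [0.491 0.239]
top [350 202  11  10  85] [355.6 207. ] [ 0.56  -0.222] [ 0.559 -0.218]
side [280   0   6  80 273] [282.9  41.8] [ 0.763 -1.459] [ 0.753 -1.387]
side [473  56  28  65 188] [485.4  90.2] [-0.323 -1.032] [-0.3   -0.973]
side [265 100  30   4  70] [277.6 102. ] [ 0.694 -0.764] [ 0.686 -0.713]
side [287 166  11  16 132] [291.7 173. ] [ 0.564 -0.25 ] [ 0.56  -0.214]
side [ 258  252   72   81 5185] [294.7 293.1] [0.49  0.287] [0.489 0.306]
side [324 365  23  11  70] [334.3 372. ] [0.366 0.502] [0.368 0.515]
```

```bash
cat >> h.py <<'E'
def tool(yaw_dir,lean,flip=False):
    """yaw_dir: horizontal world angle of the direction the fingers lean to; lean rad. flip: camera below"""
    h=np.array([np.cos(yaw_dir),np.sin(yaw_dir),0]);u=np.array([0,0,1.])
    z=np.sin(lean)*h-np.cos(lean)*u; x=np.cos(lean)*h+np.sin(lean)*u
    if flip:x=-x
    return R.from_matrix(np.c_[x,np.cross(z,x),z]).as_quat()
E
python3 - <<'E'
from h import *
from bench import env, kinematics, monitor, eyes
a=np.radians(-90+6.7)
pts={"backfar":(.64,-.21,.075),"front1":(.55,-.135,.075),"front2":(.63,-.125,.075),"bA":(.46,.11,.2),"c2":(.53,.3,.045),"c3":(.5,.18,.045),"c4":(.42,.3,.045),"pl":(.52,.05,.35),"heat":(.58,-.06,.06)}
for lean in(0,35,45):
  for fl in(0,1):
    for da in (0,-20,20):
      o=tool(a+np.radians(da),np.radians(lean),fl)
      print(lean,fl,da,{k:(None if (q:=kinematics.ik(p,o)) is None else [round(float(q[i]),2) for i in (0,4,5)]) for k,p in pts.items()})
E
```

```text
0 0 0 {'backfar': [-0.49, 1.19, 2.53], 'front1': [-0.45, 1.02, 2.58], 'front2': [-0.38, 1.14, 2.65], 'bA': None, 'c2': None, 'c3': None, 'c4': [0.39, 0.89, -2.87], 'pl': None, 'heat': [-0.3, 1.01, 2.72]}
0 0 -20 {'backfar': None, 'front1': None, 'front2': None, 'bA': None, 'c2': [0.32, 1.02, -2.59], 'c3': [0.12, 0.91, -2.78], 'c4': [0.39, 0.89, -2.52], 'pl': None, 'heat': None}
0 0 20 {'backfar': [-0.49, 1.19, 2.19], 'front1': [-0.45, 1.02, 2.23], 'front2': [-0.38, 1.14, 2.3], 'bA': [-0.01, 1.22, 2.66], 'c2': None, 'c3': [0.12, 0.91, 2.8], 'c4': None, 'pl': [-0.13, 1.62, 2.55], 'heat': [-0.3, 1.01, 2.37]}
0 1 0 {'backfar': [-0.49, 1.19, -0.61], 'front1': [-0.45, 1.02, -0.56], 'front2': [-0.38, 1.14, -0.49], 'bA': [-0.01, 1.22, -0.13], 'c2': [0.32, 1.02, 0.21], 'c3': [0.12, 0.91, 0.01], 'c4': [0.39, 0.89, 0.28], 'pl': [-0.13, 1.62, -0.25], 'heat': [-0.3, 1.01, -0.42]}
0 1 -20 {'backfar': [-0.49, 1.19, -0.26], 'front1': [-0.45, 1.02, -0.22], 'front2': [-0.38, 1.14, -0.15], 'bA': [-0.01, 1.22, 0.22], 'c2': [0.32, 1.02, 0.56], 'c3': [0.12, 0.91, 0.36], 'c4': [0.39, 0.89, 0.63], 'pl': [-0
[... 2535 characters left out ...]
1, 0.47], 'front2': [-0.1, 1.0, 0.35], 'bA': [0.36, 1.39, 0.51], 'c2': [0.59, 1.51, 0.67], 'c3': [0.45, 1.28, 0.72], 'c4': [0.69, 1.44, 0.84], 'pl': [0.22, 1.56, 0.15], 'heat': [0.01, 1.02, 0.5]}
45 1 -20 {'backfar': [-0.22, 1.24, 0.37], 'front1': [-0.13, 1.19, 0.56], 'front2': [-0.1, 1.3, 0.46], 'bA': [0.31, 1.61, 0.68], 'c2': [0.54, 1.75, 0.83], 'c3': [0.4, 1.51, 0.85], 'c4': [0.62, 1.63, 0.99], 'pl': [0.19, 1.82, 0.35], 'heat': [-0.0, 1.29, 0.6]}
45 1 20 {'backfar': [-0.3, 0.59, 0.17], 'front1': None, 'front2': [-0.15, 0.68, 0.27], 'bA': [0.37, 1.13, 0.35], 'c2': [0.62, 1.24, 0.55], 'c3': [0.47, 1.04, 0.63], 'c4': [0.73, 1.22, 0.72], 'pl': [0.21, 1.28, -0.07], 'heat': [-0.03, 0.73, 0.45]}
```

```bash
python3 - <<'E'
from h import *
from bench import env, kinematics, monitor, eyes
a=np.radians(-90+6.7); o=tool(a,0,True)
def snap(n):
    f=eyes.grab_frame("wrist");pickle.dump(f,open(f"pics/{n}.pkl","wb"))
    cv2.imwrite(f"pics/{n}.png",cv2.resize(f["frame"][:,:,::-1],(800,600),interpolation=cv2.INTER_CUBIC))
env.reach([.54,-.10,.31],o); env.hold(.2); snap("wp")
env.reach([.48,.185,.30],o); env.hold(.2); snap("wb")
print(monitor.sense()["clock"],monitor.sense()["position"])
E
```

```text
4.3417 [0.48036653 0.18428868 0.29992146]
```

View pics/wp.png

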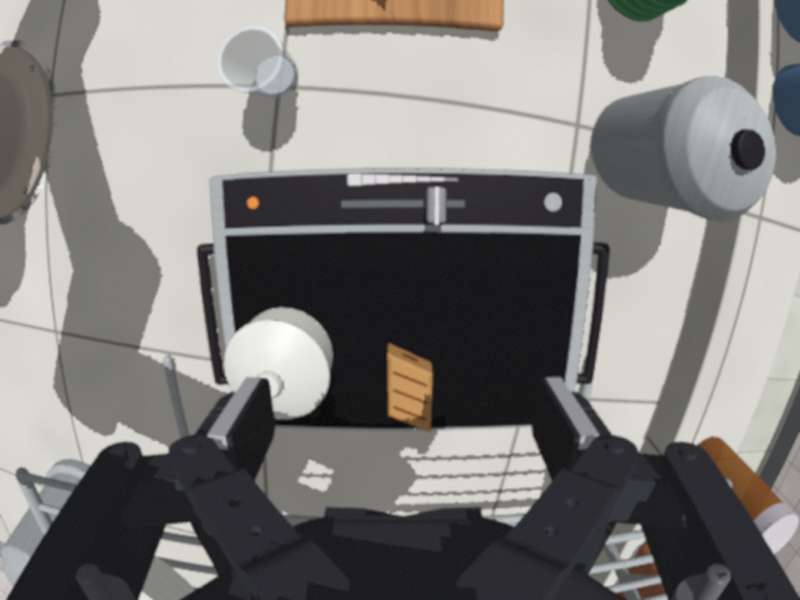

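View pics/wb.png

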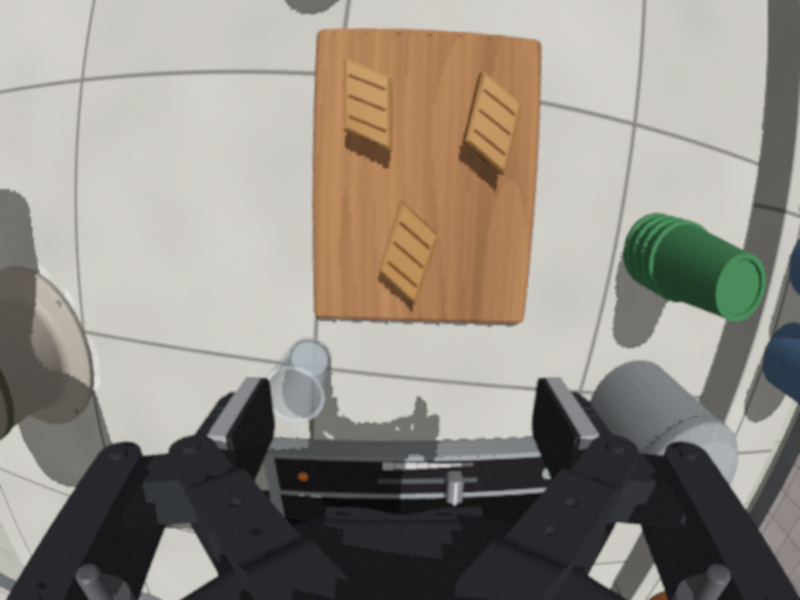

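The plate view (wp) shows cake1 at (410,387), the heat grip at (436,205) with the thick wedge end on the left, and the dish at (278,360). The board view (wb) shows cakes at (367,104), (493,122) and (408,254), and the tea glass at (303,380). I convert the corner pixels to world positions.

```bash
python3 - <<'E'
from h import *
wp,wb=load("wp",1),load("wb",1);k=.7
P=lambda f,c,z:at(f,(c[0]*k,c[1]*k),z)[:2]
fl,fr=P(wp,(228,236),.048),P(wp,(580,236),.048)
v=fr-fl;print("glass front",fl.round(3),fr.round(3),np.linalg.norm(v),np.degrees(np.arctan2(v[1],v[0])))
cl,cr=P(wp,(211,178),.047),P(wp,(597,178),.047);v=cr-cl
print("case front",cl.round(3),cr.round(3),np.linalg.norm(v),np.degrees(np.arctan2(v[1],v[0])))
bl=P(wp,(300,425),.048);br=P(wp,(540,424),.048);v=br-bl;print("glass back",bl.round(3),br.round(3),np.degrees(np.arctan2(v[1],v[0])))
lf,lb=P(wp,(594,200),.047),P(wp,(566,378),.047)
print("right edge dir",np.degrees(np.arctan2(*(lb-lf)[::-1])), np.linalg.norm(lb-lf))
def cake(f,cs,z,n):
    p=np.array([P(f,c,z) for c in cs]);e=np.roll(p,-1,0)-p
    L=(p[3]-p[0]+p[2]-p[1])/2
    print(n,p.mean(0).round(4),"long dir",np.degrees(np.arctan2(L[1],L[0])).round(1),"sides",np.linalg.norm(e,axis=1).round(3))
cake(wp,[(388,344),(433,362),(432,430),(388,412)],.078,"cake1")
cake(wb,[(345,58),(390,76),(389,150),(346,131)],.048,"A")
cake(wb,[(482,72),(520,100),(504,172),(466,136)],.048,"B")
cake(wb,[(402,202),(438,236),(415,306),(379,272)],.048,"C")
print("grip",P(wp,(436,190),.068),P(wp,(437,222),.068),P(wb,(455,478),.068),"slot",P(wp,(342,204),.046),P(wp,(465,204),.046))
print("tea", P(wp,(252,58),.085),P(wb,(303,390),.085),"dish",P(wp,(278,365),.055))
E
```

```text
glass front [ 0.378 -0.105] [ 0.7   -0.067] 0.324458489402543 6.831725719225765
case front [ 0.357 -0.053] [ 0.708 -0.011] 0.35274741533142595 6.845850301758546
glass back [ 0.455 -0.295] [ 0.705 -0.266] 6.63697266350195
right edge dir -86.335828556742 0.1792308829016292
cake1 [ 0.5608 -0.2208] long dir -83.1 sides [0.043 0.072 0.046 0.069]
A [0.4357 0.3058] long dir -83.3 sides [0.041 0.064 0.04  0.064]
B [0.5421 0.3057] long dir -95.9 sides [0.04  0.065 0.045 0.058]
C [0.485  0.1805] long dir -100.9 sides [0.043 0.066 0.044 0.064]
grip [ 0.56016721 -0.04426635] [ 0.56447555 -0.07069728] [ 0.55889491 -0.03627203] slot [ 0.48170962 -0.06703865] [ 0.58880313 -0.05421287]
tea [0.39940187 0.05097261] [0.40594529 0.05789297] dish [ 0.43296166 -0.22479151]
```

```bash
cat >> h.py <<'E'
from bench import env, kinematics, monitor, eyes, job
A=np.radians(-83.2); AX=np.array([np.cos(A),np.sin(A)]); AY=np.array([-AX[1],AX[0]]); G=np.array([.551,-.1865])
LEAN=np.radians(35); HZ=env.hold_point_z
def T(x,y): return G+x*AX+y*AY
def tcp(xy,z,th,back=0,lean=LEAN):   # TCP so that the hold point is over xy at z, drawn back along the tool
    o=tool(th,lean,True); zt=R.from_quat(o).as_matrix()[:,2]
    return np.r_[xy,z]+zt*(HZ-back),o
def say(m):
    s=monitor.sense();print(m,round(s["clock"],2),s["position"].round(4),"gap",round(s["finger_gap"],3),"F",np.round(s["contact_force"],1),round(float(s["gripper_force"]),1))
def pick(xy,th,h=.022):
    th=np.radians(th);p,o=tcp(xy,.018+h,th,.08);env.reach(p,o)
    p,o=tcp(xy,.018+h,th);print("hit" if env.movel(p,.12,guard=10) else "");env.hold(.1)
    env.close_gripper(40);say("gripped")
    env.movel(p+[0,0,.14],.2);say("lifted")
def place(xy,h=.0225):
    p,o=tcp(xy,.048+h,A,.12);env.movel(p+[0,0,.01],.25,frame=o)
    p,o=tcp(xy,.048+h,A);q=p+[0,0,.02]
    print(env.movel(q,.15,guard=12),env.movel(p,.04,guard=5));say("down")
    env.release();env.hold(.15)
    p,o=tcp(xy,.048+h,A,.14);env.movel(p,.2);say("away")
E
python3 - <<'E'
from h import *
for n,p in (("bf",T(.038,.0885)),("f1",T(-.045,.0055)),("f2",T(-.045,.0885))): print(n,p, [kinematics.ik(*tcp(p,.07,A,b)) is not None for b in(0,.06,.12,.14)])
pick([.485,.1805],-100.9); place(T(.038,.0885))
E
```

```text
bf [ 0.6433768  -0.21375394] [True, True, True, True]
f1 [ 0.55113313 -0.14116533] [True, True, True, True]
f2 [ 0.63354927 -0.1313378 ] [True, True, True, True]

gripped 6.62 [0.4831 0.1702 0.0249] gap 0.459 F [-0.4  2.3  2.5] 41.6
lifted 7.47 [0.4824 0.1698 0.1634] gap 0.461 F [ 0.3 -0.1 -1.1] 41.1
False True
down 10.47 [ 0.6444 -0.2241  0.0549] gap 0.462 F [-0.8  0.7  4.1] 41.7
away 11.99 [ 0.6347 -0.145   0.1687] gap 1.003 F [-0.6  0.1 -0.6] 0.0
```

```bash
python3 - <<'E'
from h import *
pick([.4357,.3058],-83.3); place(T(-.045,.0055))
pick([.5421,.3057],-95.9); place(T(-.045,.0885))
env.reach([.54,-.08,.31],tool(A,0,True)); env.hold(.2)
f=eyes.grab_frame("wrist");pickle.dump(f,open("pics/w2.pkl","wb"))
cv2.imwrite("pics/w2.png",cv2.resize(f["frame"][:,:,::-1],(800,600),interpolation=cv2.INTER_CUBIC));say("end")
E
```

```text
gripped 15.32 [0.4371 0.2954 0.0249] gap 0.461 F [-1.   1.6  3.2] 41.8
lifted 16.18 [0.4365 0.2948 0.1634] gap 0.463 F [ 0.1  0.1 -1.5] 41.4
False True
down 19.32 [ 0.5521 -0.1516  0.0549] gap 0.46 F [-1.   1.2  4.5] 41.9
away 20.83 [ 0.5425 -0.0723  0.169 ] gap 1.001 F [ 0.2  0.6 -1.5] 0.0

gripped 23.79 [0.5411 0.2952 0.0249] gap 0.465 F [0.  2.2 2.4] 42.0
lifted 24.64 [0.5405 0.2948 0.1632] gap 0.461 F [-0.2 -0.2 -1.5] 41.7
False True
down 27.72 [ 0.6345 -0.1418  0.055 ] gap 0.465 F [-0.1  1.3  4.4] 42.2
away 29.23 [ 0.6249 -0.0626  0.1688] gap 1.004 F [ 0.6 -0.2 -0.3] 0.0
end 30.19 [ 0.5401 -0.0794  0.3086] gap 0.998 F [-0.5 -0.1  0.2] 0.0
```

View pics/w2.png

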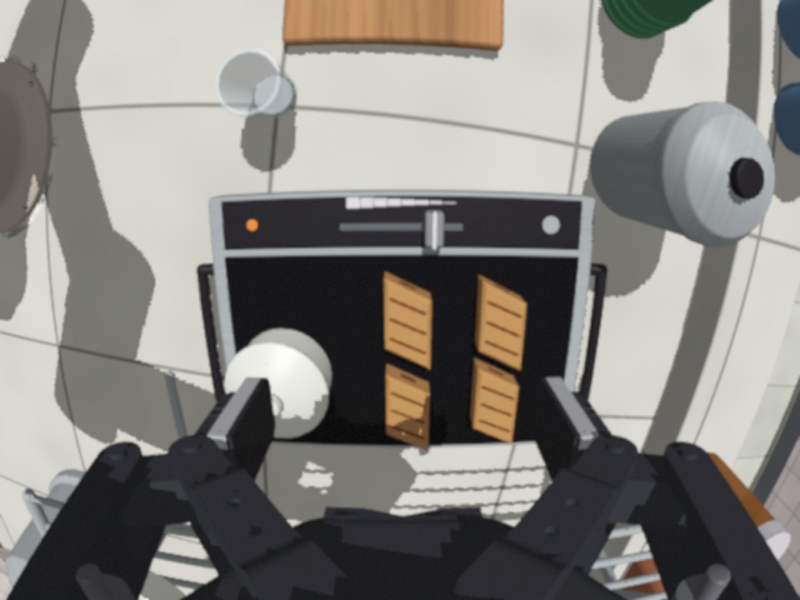

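All four cakes are flat on the glass in two rows: front at (408,320) and (501,322), back at (408,405) and (495,400). The dish has not moved. Next I check the measured numbers, then push the heat control.

```bash
python3 - <<'E'
from h import *
w=load("w2",1);k=.7
def g(c,z=.078):
    p=at(w,(c[0]*k,c[1]*k),z)[:2]-G;return np.array([p@AX,p@AY])*1000
for n,c in {"f1":[(383,271),(432,291),(431,370),(385,350)],"f2":[(478,275),(526,299),(522,370),(479,350)],"c1 back edge":[(388,431),(429,448)],"bf back edge":[(472,428),(514,442)]}.items():
    q=np.array([g(i) for i in c]);m=q.mean(0);print(n,m.round(1) if len(c)==4 else (m-[32,0]).round(1),q.round(0).tolist())
print("grip",g((433,213),.068),g((433,247),.068),"slot",g((340,227),.046),g((463,227),.046))
E
```

```text
f1 [-50.    4.9] [[-94.0, -16.0], [-77.0, 25.0], [-5.0, 26.0], [-24.0, -15.0]]
f2 [-47.3  86.3] [[-91.0, 63.0], [-71.0, 106.0], [-3.0, 109.0], [-24.0, 67.0]]
c1 back edge [38.   6.4] [[60.0, -13.0], [80.0, 26.0]]
bf back edge [34.4 88. ] [[57.0, 66.0], [75.0, 110.0]]
grip [-141.44874901   25.1541982 ] [-112.80453164   25.57957345] slot [-126.75607616  -55.1274981 ] [-127.01571719   53.21216425]
```

```bash
python3 - <<'E'
from h import *
o=tool(A,0,True); P=lambda y,z:np.r_[T(-.13,y),z]
env.close_gripper(30)
env.movel(P(.07,.15),.2,frame=o)
print("hit",env.movel(P(.07,.054),.12,guard=8))
print("stop",env.movel(P(-.045,.054),.05,guard=12)); env.hold(.2); say("pushed")
p=monitor.sense()["position"];print("y",(p[:2]-G)@AY)
env.movel(P(float((p[:2]-G)@AY)+.01,.054),.1); env.movel(P(.03,.25),.2)
env.reach([.54,-.08,.31],o); env.hold(.2)
f=eyes.grab_frame("wrist");pickle.dump(f,open("pics/w3.pkl","wb"))
cv2.imwrite("pics/w3.png",cv2.resize(f["frame"][:,:,::-1],(800,600),interpolation=cv2.INTER_CUBIC));say("end")
E
```

```text
hit False
stop True
pushed 34.76 [ 0.5164 -0.0599  0.0543] gap -0.0 F [ 4.5  1.6 -0.7] 3.0
y -0.019362413150077286
end 36.8 [ 0.5399 -0.0796  0.3088] gap -0.002 F [-0.1 -0.1 -0.8] 0.0
```

View pics/w3.png

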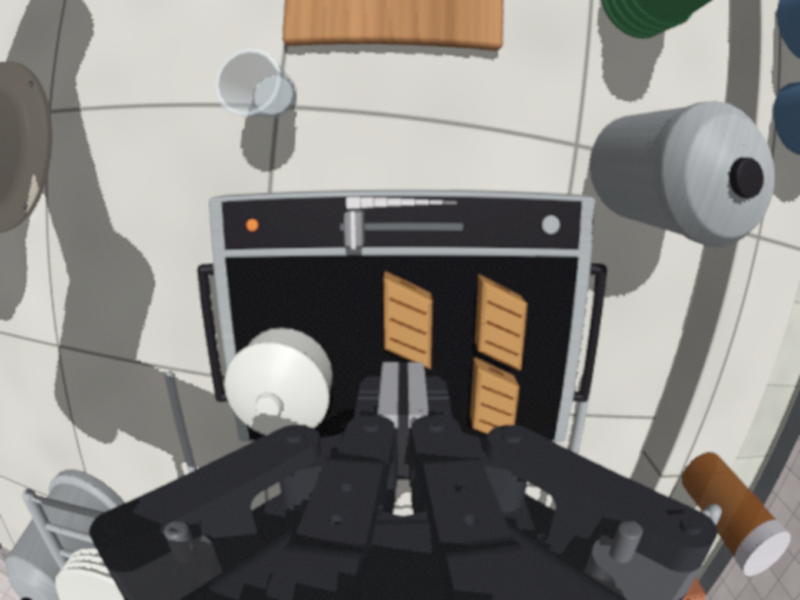

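The grip at (354,230) sits at the thick end of the wedge, about 80 mm from the off position and stopped hard. The cakes and dish have not moved.

```bash
python3 -c "
from bench import job
print(job.hand_in())"
```

```text
the job is handed in; nothing more can be done
None
```

The three cakes are on the glass with the first in two rows of two, the heat control is pushed to its stop at the thick end, and the job is handed in at about 37 s on the robot's clock; the hand-in gave no verdict.

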